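# Change a board frame over from short to long boards and index it

### The arm

A 6-joint arm with a two-finger parallel gripper is mounted at the origin on the work surface. World frame = base frame: x ahead of the robot, y to its left, z up, the work surface at z = 0. Lengths are in m, angles in degrees, forces in N, time in s.
With the tool pointing down it reaches from about 0.4 to 0.825 m from the base axis. Payload 7 kg.
Tool frame: the origin (TCP) lies at the very end of the fingers, on their centre line; the grasp point (between the pads) lies 19 mm behind it (r.hold_point_z is the distance from the TCP to the grasp point, in m); z points along the fingers, y is the line along which they close (so a half turn about z gives the same grasp; the last joint's range is limited). The gripper opens to 88 mm and grips with 3 to 60 N. Pads are 19 mm wide; open, the fingers measure 130 mm over their backs; the gripper's body (78 mm by 193 mm) begins 47 mm behind the grasp point.
Start: joints at [-59.295, 20.546, 0.682, 0, -70.136, -16.507], TCP at [0.166, -0.654, 0.227] pointing down, gripper open.
Joint ranges: [-176.03, 176.03], [-82.01, 121.73], [-58.28, 71.71], [-173.87, 95.51], [-174.79, -0.11], [-173.66, 173.66]. Speed limits (degrees/s): [136.94, 136.94, 172.46, 180, 180, 180].

### API

Orientations are given as [roll, pitch, yaw] about the fixed x, y, z axes, in that order (R = Rz(yaw) Ry(pitch) Rx(roll)).
In Python, from plant import telemetry, vision, workorder, r gives the robot as it stands.
- The arm moves only by the tool move_arm, never from a script. Its argument "plan" is a list of rows, each a list of 7 numbers: the opening, from -1 (shut) to 1 (fully open), so that 0 is half open, then the shift along the world's x, y, z in m, then the turn, a rotation vector about the world's x, y, z in degrees. In form: [[fingers, dx, dy, dz, ax, ay, az], ...]. A call has 1 to 20 rows; each row shifts and turns the commanded pose from where the row before left it; what a row does not reach is not made up. A row lasts 1/8 s, in which the tool goes at most 62.5 mm and 10.7 degrees, less where a joint would pass 70% of its speed; a pose out of reach is approached as far as the arm can. A call is refused whole if a number of a shift passes 0.0625 or a number of a turn 10.7, either way. A call with a gripper value outside its range is refused whole. The fingers move at their own pace and stop on an object; "force" is the grip in N (left out, the last holds). Time passes only in rows, so rows that do not move let the fingers close. It gives the time, the measured TCP pose, the force, the opening and the grip force at its end, in the units of the state.
- telemetry.get_state(): the state, without advancing time (a new reading comes with each control period).
- vision.capture(name): name is "side" or "top"; returns a dict with "img" (384x512x3 uint8, red, green, blue), "depth" (384x512 float32, m along the optical axis (not along the pixel's ray), 0 where there is no reading), "intrinsics" (3x3 intrinsics, pixels), "R" (3x3) and "t" (3): a world point X has camera coordinates R X + t. Camera axes: x right, y down, z forward; pixel columns grow to the right and rows downward; lengths in m; the calibration is good to about 2 mm. A picture is of the moment at which its call begins.
- workorder.close_job(): hands the job in; it is judged then, once.
The state is a dict: "time_s": time; "joints": joint angles; "qd": joint speeds; "joint_torque": joint torques, N m; "tcp_pos": TCP position; "eef_rot": TCP orientation; "contact_force": force on the tool from outside, world axes, zero at the start; "moment": the same for the moment, N m; "gripper_width": finger opening in m; "gripper_force": force on a finger pad.
Only numpy, scipy, OpenCV 4.12 (cv2) and the standard library are available. Lean on these libraries where they do the work, as an engineer would, in place of code of your own. Each camera call takes 0.05 s, during which the arm holds its last target. There are 200 camera calls.

### The job

Change the indexing board frame over to the long boards: take all the short boards off its rails and lay them flat side by side in the grey tray, then press down the sprung button on the telescopic tube and draw the sliding rail out until the button pops up in the third hole, counting the one it starts in as the first. Lay every long board from the bench flat across the two rails, side by side. Last, lift the index plunger, turn the loaded frame a quarter turn anticlockwise as seen from above and let the plunger drop home.

Things in the scene. Friction and masses are not known exactly. Their poses are not given: they have to be found in the camera images.
- frame_mid (a point): centre of the turntable's upright axis at bench height, turning with it: x from the fixed rail to the sliding rail, y along the rails towards the telescopic tube, z up (lengths below in these axes, mm). Round base 316 across, 30 high, two ears out to 183; disc 224 across, top at 36; cross beams up to 52. The rails hold up to four boards side by side between end stops at y = -96 and 94
- fixed_lip (a point): fixed rail, along y from -100 to 98: this point is the top inner edge of its outer lip at y = 0 (x = -80, height 80; lip 4 thick). Inside it lies a ledge 12 wide with its top at height 72, where one end of each board rests; end stops at both ends also rise to 80
- rail_lip (a point): sliding rail, the mirror image of the fixed one (same ledge, lip and heights): top inner edge of its lip at y = 0, x = 26 + rail travel. Lips 106 apart in hole 1, 156 in hole 3 (their middle then at x = -2); a board lies across, its length along x, one end on each ledge. A long board fits in hole 3 only: too narrow before, falls through in hole 4
- rail (a joint): travel of sliding rail, inner tube and button along +x, m: 0 in hole 1 (start), 0.025 hole 2, 0.050 hole 3, 0.075 hole 4; 1 mm of play in a hole, friction 1.2 N. Locked while the button is up in a hole; between holes the tube wall holds the button down and the rail slides freely until it pops up in a hole
- button_top (a point): centre of the top face of the sprung button, a flat black cap 22 mm across, 8 mm thick, on a neck; top 100 mm above the bench when up. It stands on the telescopic steel tube (32 wide, along x from -105 to 10, centre line y = 125, top at height 82, row of holes in its top) and travels with the sliding rail, from x = -85 in hole 1 to -35 in hole 3
- button (a joint): how far the button is pressed down, m: 0 fully up in a hole, 0.009 fully down. It is free of the hole beyond 0.006, and stays at about 0.006 while under the tube wall between holes. Spring: about 3 N at 0, 6 N at 0.008
- turntable (a joint): angle of the turntable, rad, growing anticlockwise seen from above; 0 at the start, 1.571 after the quarter turn; index holes every 0.785 rad (45 degrees), with about 1 mm of play; friction about 0.12 N m; range -0.85 to 2.42
- plunger_knob (a point): middle of the index plunger's black upright round knob, 28 mm across and 26 mm tall (67 to 93 mm above the bench when home), on a lug that turns with the turntable: 135 mm from the axis on the frame's -x side, outside the fixed rail. Moved sideways while lifted, it turns the frame
- plunger (a joint): how far the plunger is lifted, m: 0 home in an index hole, 0.014 fully up. Its pin is out of the hole above 0.009 and, let go, rides on the ring at 0.009 until it comes to a hole and drops in. Spring: pulls it down with about 4 N at 0, 10 N at the top
- tray_in (a point): centre of the inner floor (4 mm above the bench) of the grey open tray, inside 222 mm along x and 126 mm along y, walls 4 mm thick rising 21 mm above the inner floor; x along its 222 mm, y along its 126 mm. Three short boards fit side by side, lengthwise along y
- long0_mid (a point): long board: green, 150 x 40 mm, 5 mm thick, 0.2 kg, with a finned aluminium heat sink (50 mm along the board, 24 mm across, 35 mm tall) on its middle and a white connector (11 mm tall) near each end; ends alike. Starts on the bench. Point: middle of the outline, 20 mm above the underside (the sink spans 5 to 40 mm); x along the length, z up. May be absent
- long1_mid (a point): another long board, same as long0
- long2_mid (a point): another long board, same as long0
- short0_mid (a point): short board: green, 100 x 40 mm, 5 mm thick, 0.14 kg, finned aluminium heat sink (36 mm along the board, 24 across, 30 tall) on its middle, flat brass contacts at each end; ends alike. Starts lying across the rails. Point: middle of the outline, 17.5 mm above the underside (the sink spans 5 to 35 mm); x along the length, z up. May be absent
- short1_mid (a point): another short board, same as short0
- short2_mid (a point): another short board, same as short0
Mind the look-alikes: they are no part of the job. Leave any pink look-alike of the part that bears short1_mid alone. What is shaped like the part that bears long2_mid but pink is not meant.

How it is judged (in metres and radians):
On the way, in this order (a step that is already met when the one before it is completed fails the run):
1. every short board present lies flat in the tray (z of short0_mid in the frame of tray_in between 0.0135 and 0.0215 m and x of short0_mid in the frame of tray_in between -0.105 and 0.105 m and y of short0_mid in the frame of tray_in between -0.06 and 0.06 m and angle between each of short0_mid, short1_mid, short2_mid's own z axis and vertical below 0.08 rad and z of short1_mid in the frame of tray_in between 0.0135 and 0.0215 m and x of short1_mid in the frame of tray_in between -0.105 and 0.105 m and y of short1_mid in the frame of tray_in between -0.06 and 0.06 m and z of short2_mid in the frame of tray_in between 0.0135 and 0.0215 m and x of short2_mid in the frame of tray_in between -0.105 and 0.105 m and y of short2_mid in the frame of tray_in between -0.06 and 0.06 m), for 0.2 s.
2. the sliding rail is drawn out and the button has popped up in the third hole (value of joint rail between 0.047 and 0.053 m and value of joint button below 0.002 m), for 0.2 s.
3. every long board present lies flat across the two rails, the frame not yet turned (all of step 2 and z of long0_mid in the frame of frame_mid between 0.088 and 0.096 m and x of long0_mid in the frame of frame_mid between -0.009 and 0.005 m and y of long0_mid in the frame of frame_mid between -0.088 and 0.086 m and angle between each of long0_mid, long1_mid, long2_mid's own z axis and vertical below 0.06 rad and z of long1_mid in the frame of frame_mid between 0.088 and 0.096 m and x of long1_mid in the frame of frame_mid between -0.009 and 0.005 m and y of long1_mid in the frame of frame_mid between -0.088 and 0.086 m and z of long2_mid in the frame of frame_mid between 0.088 and 0.096 m and x of long2_mid in the frame of frame_mid between -0.009 and 0.005 m and y of long2_mid in the frame of frame_mid between -0.088 and 0.086 m and value of joint turntable between -0.04 and 0.04 rad), for 0.2 s.
At the end, for the whole second after the job is handed in: Short boards flat in the tray; rail in the third hole (50 mm, within 3), button up; turntable a quarter turn on (1.571 rad, within 0.03), plunger home; long boards at rest, flat on both ledges: points 92 mm high (within 4), within 7 mm of midway between the lips, between the end stops (all of step 1 and all of step 2 and z of long0_mid in the frame of frame_mid between 0.088 and 0.096 m and x of long0_mid in the frame of frame_mid between -0.009 and 0.005 m and y of long0_mid in the frame of frame_mid between -0.088 and 0.086 m and angle between each of long0_mid, long1_mid, long2_mid's own z axis and vertical below 0.06 rad and z of long1_mid in the frame of frame_mid between 0.088 and 0.096 m and x of long1_mid in the frame of frame_mid between -0.009 and 0.005 m and y of long1_mid in the frame of frame_mid between -0.088 and 0.086 m and z of long2_mid in the frame of frame_mid between 0.088 and 0.096 m and x of long2_mid in the frame of frame_mid between -0.009 and 0.005 m and y of long2_mid in the frame of frame_mid between -0.088 and 0.086 m and value of joint turntable between 1.541 and 1.601 rad and value of joint plunger below 0.002 m and linear speed of each of long0, long1, long2 below 0.03 m/s); the robot touches nothing.
Of long0, long1, long2 only 2 to 3 are there at a start; the rules pass over those that are not, and their reading is None.
Of short0, short1, short2 only 2 to 3 are there at a start; the rules pass over those that are not, and their reading is None.
At some moment in a run one of long0, long1, long2 may be knocked a few centimetres aside while the robot is not near it.
Once in a run the grip may slacken for a moment while it holds something.
It also fails if it takes over 210 s, if anything falls off the work surface, if the arm or the gripper's body presses on something with over 40 N, if the wrist force passes 120 N, or if a joint passes its speed limit or range.

## Working session

There is one attempt and no reset: what is moved stays moved. The work goes in short steps, Python scripts to look and compute and a tool call to move; the robot and the scene stay as the last step left them, time stands still between calls to the robot, and variables do not carry over. Pictures are saved under pics/ and viewed, at most 14 in all, crops included, and the job is handed in when it is done.

Besides the shell and the picture viewer there is one more tool, called as name(argument=value, ...), one argument or row to a line, values as JSON. move_arm: Moves the arm, as the interface text tells. Its arguments: {"type":"object","properties":{"plan":{"type":"array"},"force":{"type":"number"}},"required":["plan"]}

```bash
ls; mkdir -p pics; cat > h.py <<'E'
import numpy as np, cv2
from plant import telemetry, vision, workorder, r
def cap(n,save=None):
    c=vision.capture(n)
    if save: cv2.imwrite('pics/'+save,c['img'][:,:,::-1])
    return c
def pts(c):
    d=c['depth'];K=np.array(c['intrinsics']);v,u=np.mgrid[:d.shape[0],:d.shape[1]]
    X=np.stack([(u-K[0,2])/K[0,0]*d,(v-K[1,2])/K[1,1]*d,d],-1)
    W=(X-np.array(c['t']))@np.array(c['R'])
    W[d==0]=np.nan
    return W
E
python3 - <<'E'
from h import *
for n in('top','side'):
    c=cap(n,n+'0.png');W=pts(c);np.savez('/tmp/%s0.npz'%n,img=c['img'],W=W)
    print(n,np.array(c['R']).round(3).tolist(),np.array(c['t']).round(3),np.array(c['intrinsics']).tolist())
print(telemetry.get_state())
E
```

```text
pics
top [[0.004, -1.0, 0.008], [-0.998, -0.004, -0.055], [0.055, -0.008, -0.998]] [0.016 0.435 1.013] [[358.1972015098526, 0.0, 257.5486883813051], [0.0, 358.1972015098526, 195.28486172383913], [0.0, 0.0, 1.0]]
side [[-0.967, -0.254, 0.002], [-0.136, 0.513, -0.847], [0.214, -0.82, -0.531]] [0.418 0.144 1.15 ] [[414.02086615213676, 0.0, 258.46042055494274], [0.0, 414.02086615213676, 193.89359201921272], [0.0, 0.0, 1.0]]
{'time_s': 0.1, 'joints': array([-5.92955374e+01,  2.05883640e+01,  6.38517163e-01, -1.42503383e-02,
       -7.01359365e+01, -1.65077769e+01]), 'qd': array([ 0.00355913, -0.09165752,  0.13686546,  0.02420409, -0.0678247 ,
        0.00508187]), 'joint_torque': array([-2.25610340e-03, -5.84161985e+01,  2.93750292e+01,  7.01553404e+00,
        1.01717180e-02, -7.00911687e-05]), 'tcp_pos': array([ 0.16540167, -0.65397478,  0.22571184]), 'eef_rot': array([ 1.79913946e+02, -1.15320294e-02, -1.65808158e+02]), 'contact_force': array([0.4637258 , 0.01858141, 0.17294099]), 'moment': array([-0.00348503, -0.02993825,  0.02519426]), 'gripper_force': 0.0, 'gripper_width': 0.08772456195684206}
```

```bash
python3 - <<'E'
import cv2
for n in('top','side'):
    i=cv2.imread(f'pics/{n}0.png');cv2.imwrite(f'pics/{n}0b.png',cv2.resize(i,(800,600),interpolation=cv2.INTER_CUBIC))
E
```

```text
(no output)
```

View pics/top0b.png

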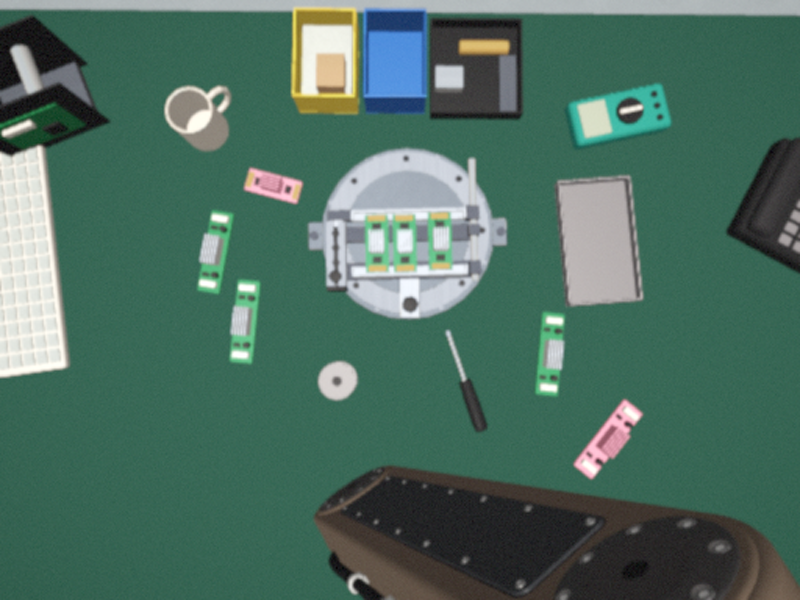

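View pics/side0b.png

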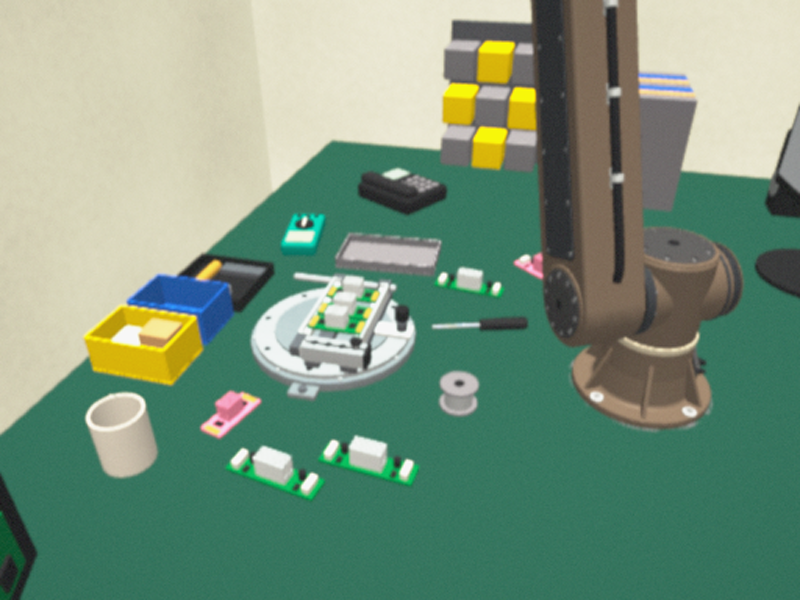

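The top view shows three green short boards across the rails at about (376,241), (404,241) and (440,241). Green long boards lie at (214,252), (245,321) and (550,354), and the tray is at (600,240). The pink look-alikes at (273,185) (short) and (608,440) (long) are not meant. The knob is at (410,303) and the button at (336,275).

```bash
python3 - <<'E'
import numpy as np, cv2
z=np.load('/tmp/top0.npz');W=z['W'];img=z['img'];s=512/800
def clus(name,u0,v0,u1,v1,zl,zh):
    u0,v0,u1,v1=[int(a*s) for a in(u0,v0,u1,v1)]
    P=W[v0:v1,u0:u1].reshape(-1,3);m=(P[:,2]>zl)&(P[:,2]<zh);P=P[m]
    if len(P)<5: print(name,'none');return
    r=cv2.minAreaRect((P[:,:2]*1000).astype(np.float32))
    print(name,len(P),'rect c',np.round(r[0],1),'size',np.round(r[1],1),'ang',round(r[2],1),'mean',(P.mean(0)*1000).round(1))
bx={'LA':(190,205,238,298),'LB':(222,274,266,370),'LC':(530,305,572,400)}
for k,b in bx.items():
    clus(k,*b,.003,.06);clus(k+' sink',*b,.034,.046)
for k,b in {'S1':(362,205,390,275),'S2':(391,205,418,275),'S3':(424,205,456,275)}.items():
    clus(k+' sink',*b,.098,.115); clus(k+' brd',*b,.070,.0815)
clus('tray wall',545,165,650,315,.016,.04)
clus('knob',390,285,430,318,.086,.1)
clus('button',324,262,350,288,.094,.106)
clus('base',300,140,520,325,.024,.033)
clus('rails',345,200,480,280,.0775,.083)
print('bench z',np.nanmedian(W[380:,100:180,2]),np.nanmedian(W[250:300,180:280,2]))
h=W[:,:,2]
c=img[85:215,185:335];cv2.imwrite('pics/c1.png',cv2.resize(c,(750,600),interpolation=cv2.INTER_CUBIC)[:,:,::-1])
hh=np.nan_to_num(h[85:215,185:335]);print((hh[60:100:3,20:120:4]*1000).astype(int))
E
```

```text
LA 735 rect c [536.6 369.1] size [168.7  87.1] ang 1.3 mean [532.7 361.9  15.7]
LA sink 146 rect c [533.6 363.9] size [24.3 49.5] ang 80.8 mean [533.9 363.8  38.7]
LB 757 rect c [406.5 310.3] size [172.9  77.6] ang 1.0 mean [405.  305.8  15.2]
LB sink 143 rect c [405.1 307.4] size [25.4 49.5] ang 83.8 mean [404.1 307.   38.9]
LC 849 rect c [ 351.4 -254.6] size [ 76.  173.1] ang 89.3 mean [ 347.6 -251.1   14.6]
LC sink 141 rect c [ 348.  -252.5] size [24.6 49.9] ang 82.9 mean [ 347.6 -252.1   39.5]
S1 sink 86 rect c [539.1  63.1] size [34.6 23.5] ang 0.7 mean [537.   63.3 106. ]
S1 brd 482 rect c [541.2  67.1] size [111.6  46.4] ang 0.3 mean [540.9  64.   77. ]
S2 sink 76 rect c [539.4  16. ] size [35.7 23.6] ang 0.3 mean [540.2  15.1 107.1]
S2 brd 484 rect c [541.6  16.9] size [111.9  43.5] ang 0.3 mean [540.9  16.3  77.2]
S3 sink 73 rect c [543.2 -44.9] size [35.4 23.3] ang 1.7 mean [542.9 -45.  106.6]
S3 brd 511 rect c [542.9 -44. ] size [114.1  52.1] ang 0.1 mean [542.3 -44.   77.2]
tray wall 561 rect c [ 555.6 -341.3] size [230.3 136.1] ang 4.7 mean [ 559.  -344.2   23.5]
knob 84
[... 1143 characters left out ...]
77  79  76  35  75  79  78  78  33  36
   79  84  76  37  34  28  32]
 [ -2  80  85   0  69  53  53  50  80  75  78  52  78  79  79  77  51  50
   77  75  76  51  50  52  75]
 [ -1  79  79  84  73  79  72  71  79  79  78  69  74  79  75  76  72  71
   77  76  74  75  74  75  76]
 [  0  81 101 101  73  79  79  79  83  79  81  81  77  80  78  81  80  81
   80  79  82  79  80  76  69]
 [ -1  82 100 105  76  54  51  52  51  53  51  52  51  49  47  46  43  42
   40  37  34  29  31  31  31]
 [  0  79  85  79  72  31  29  29  25  33  37  35  34  44  46  44  39  35
   36  35  27  30  30  32  22]
 [ -1  82  84  82  81  27  32  32  31  29  36  34  38  46  43  46  35  37
   31  29  29  31  32  30  20]]
```

View pics/c1.png

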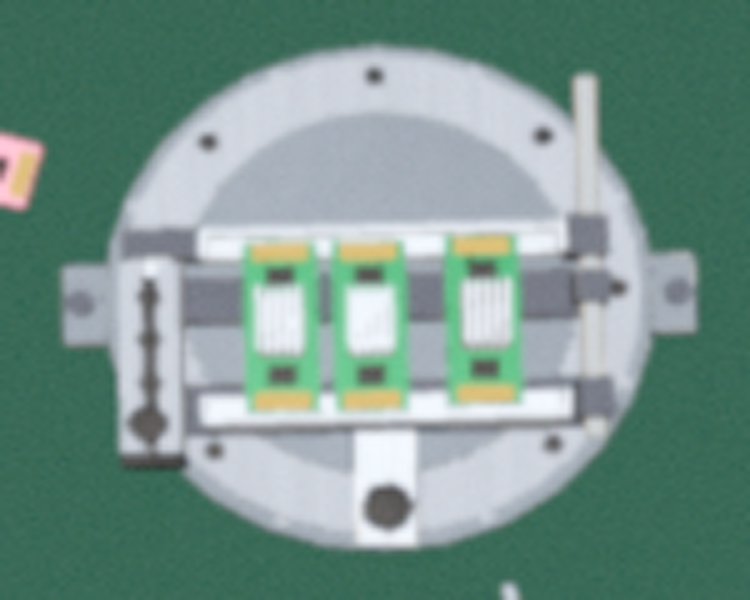

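move_arm(
  plan=[
    [1,0.0236,0.0381,0,0,0,4.85],
    [1,0.0236,0.0381,0,0,0,4.85],
    [1,0.0236,0.0381,0,0,0,4.85],
    [1,0.0236,0.0381,0,0,0,4.85],
    [1,0.0236,0.0381,0,0,0,4.85],
    [1,0.0236,0.0381,0,0,0,4.85],
    [1,0.0236,0.0381,0,0,0,4.85],
    [1,0.0236,0.0381,0,0,0,4.85],
    [0.5,0.0236,0.0381,0,0,0,4.85],
    [0.5,0.0236,0.0381,0,0,0,4.85],
    [0.5,0.0236,0.0381,0,0,0,4.85],
    [0.5,0.0236,0.0381,0,0,0,4.85],
    [0.5,0.0236,0.0381,0,0,0,4.85],
    [0.5,0.0236,0.0381,0,0,0,4.85],
    [0.5,0.0236,0.0381,0,0,0,4.85],
    [0.5,0.0236,0.0381,0,0,0,4.85],
    [0.5,0,0,0,0,0,0],
  ],
  force=35,
)

```text
time_s: 2.22
tcp_pos: [0.5442, -0.0426, 0.2258]
eef_rot: [179.9, -0.0, -88.0]
contact_force: [-0.9, -0.6, -0.6]
gripper_width: 0.066
gripper_force: 0.0
```

move_arm(
  plan=[
    [0.5,-0.0015,-0.0022,-0.035,0,0,0],
    [0.5,0,0,-0.035,0,0,0],
    [0.5,0,0,-0.035,0,0,0],
    [0.5,0,0,-0.025,0,0,0],
    [0.5,0,0,-0.0115,0,0,0],
    [0.5,0,0,0,0,0,0],
    [-1,0,0,0,0,0,0],
    [-1,0,0,0,0,0,0],
    [-1,0,0,0,0,0,0],
    [-1,0,0,0,0,0,0],
    [-1,0,0,0,0,0,0],
  ],
  force=35,
)

```text
time_s: 3.6
tcp_pos: [0.5423, -0.0468, 0.0857]
eef_rot: [-179.9, 0.0, -88.2]
contact_force: [0.7, 0.6, 5.4]
gripper_width: 0.0357
gripper_force: 35.0
```

move_arm(
  plan=[
    [-1,0,0,0.02,0,0,0],
    [-1,0,0,0.04,0,0,0],
    [-1,0,0,0.01,0,0,0],
    [-1,0.0068,-0.0241,0,0,0,-7.26],
    [-1,0.0068,-0.0241,0,0,0,-7.26],
    [-1,0.0068,-0.0241,0,0,0,-7.26],
    [-1,0.0068,-0.0241,0,0,0,-7.26],
    [-1,0.0068,-0.0241,0,0,0,-7.26],
    [-1,0.0068,-0.0241,0,0,0,-7.26],
    [-1,0.0068,-0.0241,0,0,0,-7.26],
    [-1,0.0068,-0.0241,0,0,0,-7.26],
    [-1,0.0068,-0.0241,0,0,0,-7.26],
    [-1,0.0068,-0.0241,0,0,0,-7.26],
    [-1,0.0068,-0.0241,0,0,0,-7.26],
    [-1,0.0068,-0.0241,0,0,0,-7.26],
    [-1,0,0,-0.03,0,0,0],
    [-1,0,0,-0.03,0,0,0],
    [-1,0,0,0,0,0,0],
  ],
)

```text
time_s: 5.85
tcp_pos: [0.6206, -0.3353, 0.091]
eef_rot: [179.8, -0.4, -175.4]
contact_force: [0.9, 0.1, -0.7]
gripper_width: 0.036
gripper_force: 35.0
```

move_arm(
  plan=[
    [-1,0.002,0,-0.03,0,0,0],
    [-1,0,0,-0.025,0,0,0],
    [-1,0,0,-0.012,0,0,0],
    [-1,0,0,-0.006,0,0,0],
    [-1,0,0,0,0,0,0],
    [0.2,0,0,0,0,0,0],
    [0.2,0,0,0,0,0,0],
    [0.2,0,0,0,0,0,0],
    [0.2,0,0,0.03,0,0,0],
    [0.2,0,0,0.05,0,0,0],
    [0.2,0,0,0.05,0,0,0],
    [0.2,0,0,0.02,0,0,0],
  ],
)

```text
time_s: 7.35
tcp_pos: [0.6266, -0.3368, 0.1765]
eef_rot: [-179.9, 0.3, -175.3]
contact_force: [0.1, 0.0, 0.3]
gripper_width: 0.0523
gripper_force: 0.0
```

```bash
python3 - <<'E'
from h import *
c=cap('side','s1.png');i=c['img'][120:300,120:320];cv2.imwrite('pics/s1c.png',cv2.resize(i,(660,594),interpolation=cv2.INTER_CUBIC)[:,:,::-1])
E
```

```text
(no output)
```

View pics/s1c.png

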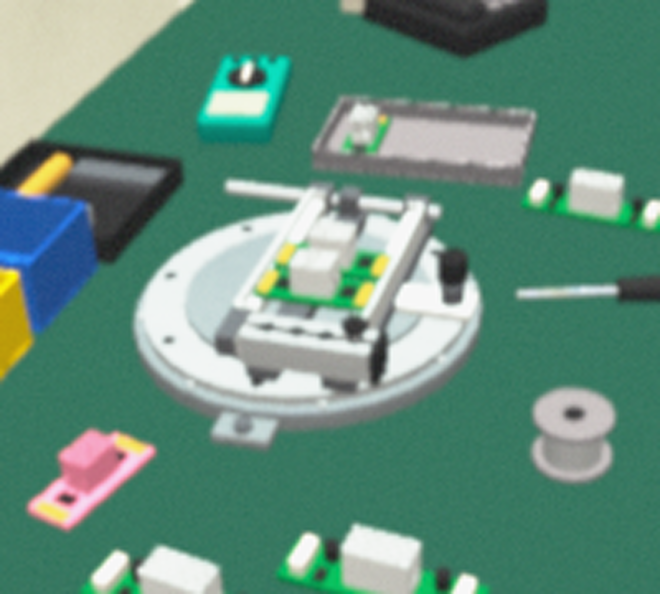

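The first board lies flat at the far end of the tray (365,125 in the crop), and two are left on the rails. Next is S2.

move_arm(
  plan=[
    [0.5,-0.0066,0.0271,0,0,0,6.7],
    [0.5,-0.0066,0.0271,0,0,0,6.7],
    [0.5,-0.0066,0.0271,0,0,0,6.7],
    [0.5,-0.0066,0.0271,0,0,0,6.7],
    [0.5,-0.0066,0.0271,0,0,0,6.7],
    [0.5,-0.0066,0.0271,0,0,0,6.7],
    [0.5,-0.0066,0.0271,0,0,0,6.7],
    [0.5,-0.0066,0.0271,0,0,0,6.7],
    [0.5,-0.0066,0.0271,0,0,0,6.7],
    [0.5,-0.0066,0.0271,0,0,0,6.7],
    [0.5,-0.0066,0.0271,0,0,0,6.7],
    [0.5,-0.0066,0.0271,0,0,0,6.7],
    [0.5,-0.0066,0.0271,0,0,0,6.7],
    [0.5,0,0,-0.03,0,0,0],
    [0.5,0,0,-0.025,0,0,0],
    [0.5,0,0,0,0,0,0],
  ],
)

```text
time_s: 9.4
tcp_pos: [0.538, 0.0158, 0.1155]
eef_rot: [179.8, -0.1, -88.2]
contact_force: [0.6, 0.4, -0.2]
gripper_width: 0.0661
gripper_force: 0.0
```

move_arm(
  plan=[
    [0.5,0.0015,0,-0.02,0,0,0],
    [0.5,0,0,-0.011,0,0,0],
    [0.5,0,0,0,0,0,0],
    [-1,0,0,0,0,0,0],
    [-1,0,0,0,0,0,0],
    [-1,0,0,0,0,0,0],
    [-1,0,0,0,0,0,0],
    [-1,0,0,0.02,0,0,0],
    [-1,0,0,0.04,0,0,0],
    [-1,0,0,0.01,0,0,0],
    [-1,0,0,0,0,0,0],
  ],
)

```text
time_s: 10.78
tcp_pos: [0.541, 0.0163, 0.1563]
eef_rot: [-179.9, 0.0, -88.2]
contact_force: [-0.3, 0.2, -2.1]
gripper_width: 0.0358
gripper_force: 35.0
```

move_arm(
  plan=[
    [-1,0.001,-0.0255,0,0,0,-6.22],
    [-1,0.001,-0.0255,0,0,0,-6.22],
    [-1,0.001,-0.0255,0,0,0,-6.22],
    [-1,0.001,-0.0255,0,0,0,-6.22],
    [-1,0.001,-0.0255,0,0,0,-6.22],
    [-1,0.001,-0.0255,0,0,0,-6.22],
    [-1,0.001,-0.0255,0,0,0,-6.22],
    [-1,0.001,-0.0255,0,0,0,-6.22],
    [-1,0.001,-0.0255,0,0,0,-6.22],
    [-1,0.001,-0.0255,0,0,0,-6.22],
    [-1,0.001,-0.0255,0,0,0,-6.22],
    [-1,0.001,-0.0255,0,0,0,-6.22],
    [-1,0.001,-0.0255,0,0,0,-6.22],
    [-1,0.001,-0.0255,0,0,0,-6.22],
    [-1,0,0,-0.035,0,0,0],
    [-1,0,0,-0.035,0,0,0],
    [-1,0,0,0,0,0,0],
  ],
)

```text
time_s: 12.9
tcp_pos: [0.5518, -0.3399, 0.0815]
eef_rot: [179.8, -0.4, -175.4]
contact_force: [0.9, -0.1, -1.2]
gripper_width: 0.0355
gripper_force: 35.0
```

move_arm(
  plan=[
    [-1,0.0025,0,-0.025,0,0,0],
    [-1,0,0,-0.02,0,0,0],
    [-1,0,0,-0.012,0,0,0],
    [-1,0,0,-0.006,0,0,0],
    [-1,0,0,0,0,0,0],
    [0.2,0,0,0,0,0,0],
    [0.2,0,0,0,0,0,0],
    [0.2,0,0,0,0,0,0],
    [0.2,0,0,0.03,0,0,0],
    [0.2,0,0,0.05,0,0,0],
    [0.2,0,0,0.05,0,0,0],
    [0.5,0,0,0.02,0,0,0],
  ],
)

```text
time_s: 14.4
tcp_pos: [0.5588, -0.3415, 0.1772]
eef_rot: [-179.9, 0.3, -175.3]
contact_force: [-0.5, 0.7, -0.8]
gripper_width: 0.0576
gripper_force: 0.0
```

move_arm(
  plan=[
    [0.5,-0.0013,0.027,0,0,0,5.81],
    [0.5,-0.0013,0.027,0,0,0,5.81],
    [0.5,-0.0013,0.027,0,0,0,5.81],
    [0.5,-0.0013,0.027,0,0,0,5.81],
    [0.5,-0.0013,0.027,0,0,0,5.81],
    [0.5,-0.0013,0.027,0,0,0,5.81],
    [0.5,-0.0013,0.027,0,0,0,5.81],
    [0.5,-0.0013,0.027,0,0,0,5.81],
    [0.5,-0.0013,0.027,0,0,0,5.81],
    [0.5,-0.0013,0.027,0,0,0,5.81],
    [0.5,-0.0013,0.027,0,0,0,5.81],
    [0.5,-0.0013,0.027,0,0,0,5.81],
    [0.5,-0.0013,0.027,0,0,0,5.81],
    [0.5,-0.0013,0.027,0,0,0,5.81],
    [0.5,-0.0013,0.027,0,0,0,5.81],
    [0.5,0,0,-0.03,0,0,0],
    [0.5,0,0,-0.025,0,0,0],
    [0.5,0,0,0,0,0,0],
  ],
)

```text
time_s: 16.65
tcp_pos: [0.5367, 0.0637, 0.1167]
eef_rot: [179.8, -0.1, -88.2]
contact_force: [-0.6, 0.4, 0.1]
gripper_width: 0.0661
gripper_force: 0.0
```

move_arm(
  plan=[
    [0.5,0.001,0,-0.02,0,0,0],
    [0.5,0,0,-0.0115,0,0,0],
    [0.5,0,0,0,0,0,0],
    [-1,0,0,0,0,0,0],
    [-1,0,0,0,0,0,0],
    [-1,0,0,0,0,0,0],
    [-1,0,0,0,0,0,0],
    [-1,0,0,0.02,0,0,0],
    [-1,0,0,0.04,0,0,0],
    [-1,0,0,0.01,0,0,0],
    [-1,0,0,0,0,0,0],
  ],
)

```text
time_s: 18.02
tcp_pos: [0.5389, 0.0643, 0.1568]
eef_rot: [-180.0, 0.0, -88.2]
contact_force: [-0.1, 0.4, -2.0]
gripper_width: 0.0355
gripper_force: 35.0
```

move_arm(
  plan=[
    [-1,-0.0034,-0.0274,0,0,0,-5.81],
    [-1,-0.0034,-0.0274,0,0,0,-5.81],
    [-1,-0.0034,-0.0274,0,0,0,-5.81],
    [-1,-0.0034,-0.0274,0,0,0,-5.81],
    [-1,-0.0034,-0.0274,0,0,0,-5.81],
    [-1,-0.0034,-0.0274,0,0,0,-5.81],
    [-1,-0.0034,-0.0274,0,0,0,-5.81],
    [-1,-0.0034,-0.0274,0,0,0,-5.81],
    [-1,-0.0034,-0.0274,0,0,0,-5.81],
    [-1,-0.0034,-0.0274,0,0,0,-5.81],
    [-1,-0.0034,-0.0274,0,0,0,-5.81],
    [-1,-0.0034,-0.0274,0,0,0,-5.81],
    [-1,-0.0034,-0.0274,0,0,0,-5.81],
    [-1,-0.0034,-0.0274,0,0,0,-5.81],
    [-1,-0.0034,-0.0274,0,0,0,-5.81],
    [-1,0,0,-0.035,0,0,0],
    [-1,0,0,-0.035,0,0,0],
    [-1,0,0,0,0,0,0],
  ],
)

```text
time_s: 20.27
tcp_pos: [0.4849, -0.3458, 0.0825]
eef_rot: [179.8, -0.4, -175.4]
contact_force: [-0.6, -0.1, -0.3]
gripper_width: 0.0356
gripper_force: 35.0
```

move_arm(
  plan=[
    [-1,0.001,0,-0.025,0,0,0],
    [-1,0,0,-0.02,0,0,0],
    [-1,0,0,-0.012,0,0,0],
    [-1,0,0,-0.007,0,0,0],
    [-1,0,0,0,0,0,0],
    [0.2,0,0,0,0,0,0],
    [0.2,0,0,0,0,0,0],
    [0.2,0,0,0,0,0,0],
    [0.2,0,0,0.03,0,0,0],
    [0.2,0,0,0.05,0,0,0],
    [0.2,0,0,0.05,0,0,0],
    [0,0,0,0.02,0,0,0],
  ],
)

```text
time_s: 21.78
tcp_pos: [0.4902, -0.3475, 0.1765]
eef_rot: [-179.9, 0.3, -175.3]
contact_force: [0.8, 0.5, -0.1]
gripper_width: 0.047
gripper_force: 0.0
```

```bash
python3 - <<'E'
from h import *
c=cap('top','t2.png');W=pts(c)
def rect(name,lo,hi,zl,zh):
    m=np.all((W[...,:2]>np.array(lo)/1e3)&(W[...,:2]<np.array(hi)/1e3),-1)&(W[...,2]>zl)&(W[...,2]<zh)
    P=W[m]
    if len(P)<5: print(name,'none');return
    q=cv2.minAreaRect((P[:,:2]*1000).astype(np.float32));print(name,len(P),np.round(q[0],1),np.round(q[1],1),round(q[2],1),'mean',(P.mean(0)*1e3).round(1))
rect('knob',(410,-20),(455,30),.086,.1);rect('button',(455,110),(500,155),.094,.106)
rect('rail hi',(585,-60),(612,70),.0775,.09)
c=cap('side','s2.png');i=c['img'][120:300,120:320];cv2.imwrite('pics/s2c.png',cv2.resize(i,(660,594),interpolation=cv2.INTER_CUBIC)[:,:,::-1])
E
```

```text
knob 84 [432.8   6.2] [26.5 23.9] 89.8 mean [432.9   5.7  93.2]
button 55 [479.1 131.2] [18.8 18.6] 89.3 mean [479.3 131.5  99.6]
rail hi 74 [595.9   5.1] [  4.5 126.8] 1.4 mean [595.8   8.2  80.5]
```

View pics/s2c.png

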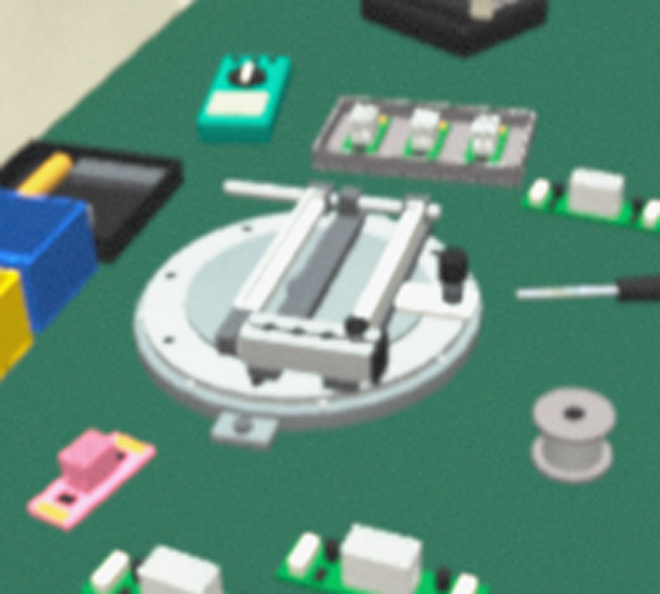

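All three short boards lie flat in the tray (at 365, 425 and 487,135 in the crop), and the rails are empty. Next is the button.

move_arm(
  plan=[
    [-0.1,-0.0007,0.03,0,0,0,5.44],
    [-0.1,-0.0007,0.03,0,0,0,5.44],
    [-0.1,-0.0007,0.03,0,0,0,5.44],
    [-0.1,-0.0007,0.03,0,0,0,5.44],
    [-0.1,-0.0007,0.03,0,0,0,5.44],
    [-0.1,-0.0007,0.03,0,0,0,5.44],
    [-0.1,-0.0007,0.03,0,0,0,5.44],
    [-0.1,-0.0007,0.03,0,0,0,5.44],
    [-0.1,-0.0007,0.03,0,0,0,5.44],
    [-0.1,-0.0007,0.03,0,0,0,5.44],
    [-0.1,-0.0007,0.03,0,0,0,5.44],
    [-0.1,-0.0007,0.03,0,0,0,5.44],
    [-0.1,-0.0007,0.03,0,0,0,5.44],
    [-0.1,-0.0007,0.03,0,0,0,5.44],
    [-0.1,-0.0007,0.03,0,0,0,5.44],
    [-0.1,-0.0007,0.03,0,0,0,5.44],
    [-0.1,0,0,-0.025,0,0,0],
    [-0.1,0,0,-0.02,0,0,0],
    [-0.1,0,0,0,0,0,0],
    [-0.1,0,0,0,0,0,0],
  ],
)

```text
time_s: 24.38
tcp_pos: [0.478, 0.1331, 0.1279]
eef_rot: [-180.0, -0.0, -88.3]
contact_force: [-0.1, 0.4, 0.5]
gripper_width: 0.0394
gripper_force: 0.0
```

move_arm(
  plan=[
    [-0.1,0.001,-0.0014,-0.02,0,0,0],
    [-0.1,0,0,-0.01,0,0,0],
    [-0.1,0,0,-0.004,0,0,0],
    [-0.1,0,0,0,0,0,0],
    [-1,0,0,0,0,0,0],
    [-1,0,0,0,0,0,0],
    [-1,0,0,0,0,0,0],
    [-1,0,0,0,0,0,0],
  ],
  force=25,
)

```text
time_s: 25.38
tcp_pos: [0.4791, 0.1318, 0.094]
eef_rot: [-180.0, 0.0, -88.3]
contact_force: [0.3, -0.5, 2.4]
gripper_width: 0.0208
gripper_force: 25.0
```

move_arm(
  plan=[
    [-1,0,0,-0.003,0,0,0],
    [-1,0,0,-0.003,0,0,0],
    [-1,0,0,-0.0025,0,0,0],
    [-1,0,0,0,0,0,0],
  ],
)

```text
time_s: 25.88
tcp_pos: [0.4791, 0.1319, 0.0851]
eef_rot: [-180.0, 0.0, -88.3]
contact_force: [1.0, -1.5, 6.7]
gripper_width: 0.0203
gripper_force: 25.0
```

move_arm(
  plan=[
    [-1,0.005,0.0001,0,0,0,0],
    [-1,0.007,0.0002,0,0,0,0],
    [-1,0.007,0.0002,0,0,0,0],
    [-1,0.007,0.0002,0,0,0,0],
    [-1,0.007,0.0002,0,0,0,0],
    [-1,0.007,0.0002,0,0,0,0],
    [-1,0,0,0,0,0,0],
  ],
)

```text
time_s: 26.75
tcp_pos: [0.5196, 0.1332, 0.0852]
eef_rot: [-179.9, 0.0, -88.2]
contact_force: [0.5, 0.7, 5.7]
gripper_width: 0.0204
gripper_force: 25.0
```

move_arm(
  plan=[
    [-1,0,0,0,0,0,0],
    [-1,0.003,0.0001,0,0,0,0],
    [-1,0.003,0.0001,0,0,0,0],
    [-1,0.002,0.0001,0,0,0,0],
    [-1,0.001,0,0,0,0,0],
    [-1,0.0005,0,0,0,0,0],
    [-1,0,0,0,0,0,0],
  ],
  force=3,
)

```text
time_s: 27.62
tcp_pos: [0.5282, 0.1334, 0.085]
eef_rot: [180.0, 0.0, -88.3]
contact_force: [-1.0, 1.6, 5.6]
gripper_width: 0.0217
gripper_force: 3.0
```

move_arm(
  plan=[
    [-1,0.0007,0,0,0,0,0],
    [-1,0.0006,0,0,0,0,0],
    [-1,0,0,0,0,0,0],
  ],
)

```text
time_s: 28.0
tcp_pos: [0.5295, 0.1335, 0.085]
eef_rot: [180.0, 0.0, -88.3]
contact_force: [-0.9, 0.4, 5.3]
gripper_width: 0.0216
gripper_force: 3.0
```

move_arm(
  plan=[
    [-0.3,0,0,0,0,0,0],
    [-0.3,0,0,0,0,0,0],
    [-0.3,0,0,0,0,0,0],
    [-0.3,0,0,0.03,0,0,0],
    [-0.3,0,0.05,0.05,0,0,0],
    [-0.3,0,0.06,0.03,0,0,0],
    [-0.3,0,0.06,0,0,0,0],
    [-0.3,0,0.05,0,0,0,0],
    [-0.3,0,0,0,0,0,0],
  ],
)

```text
time_s: 29.12
tcp_pos: [0.5291, 0.3463, 0.1863]
eef_rot: [180.0, -0.0, -88.1]
contact_force: [-0.4, -1.3, -0.2]
gripper_width: 0.0306
gripper_force: 0.0
```

```bash
cat >> h.py <<'E'
def rect(W,name,lo,hi,zl,zh):
    m=np.all((W[...,:2]>np.array(lo)/1e3)&(W[...,:2]<np.array(hi)/1e3),-1)&(W[...,2]>zl)&(W[...,2]<zh)
    P=W[m]
    if len(P)<5: print(name,'none');return
    q=cv2.minAreaRect((P[:,:2]*1000).astype(np.float32));print(name,len(P),np.round(q[0],1),np.round(q[1],1),round(q[2],1),'mean',(P.mean(0)*1e3).round(1))
E
python3 - <<'E'
from h import *
c=cap('top','t3.png');W=pts(c)
rect(W,'button',(500,110),(560,155),.088,.106)
rect(W,'knob',(410,-20),(455,30),.086,.1)
rect(W,'rail hi',(625,-60),(670,70),.0775,.09)
rect(W,'rail lo',(478,-60),(500,70),.0775,.09)
rect(W,'LA',(500,330),(570,400),.034,.046);rect(W,'LB',(370,270),(440,340),.034,.046);rect(W,'LC',(310,-290),(390,-210),.034,.046)
i=c['img'][60:260,120:370];cv2.imwrite('pics/t3c.png',cv2.resize(i,(750,600),interpolation=cv2.INTER_CUBIC)[:,:,::-1])
E
```

```text
button 53 [527.9 132.9] [19.5 18.6] 44.8 mean [527.6 133.2  99.5]
knob 83 [432.8   6.2] [23.9 26.4] 0.6 mean [432.8   5.7  93.4]
rail hi 78 [645.    5.3] [  4.9 127.3] 1.7 mean [644.7   5.2  80.2]
rail lo 78 [486.1   4.9] [  4.5 126. ] 1.9 mean [486.    2.5  80.1]
LA 151 [533.4 363.6] [25.5 50.1] 81.8 mean [533.4 364.1  38.5]
LB 139 [405.1 307.9] [25.8 49.4] 84.5 mean [404.5 307.2  39.2]
LC 139 [ 347.8 -252.5] [24.4 49.9] 83.6 mean [ 348.6 -252.3   39.8]
```

View pics/t3c.png

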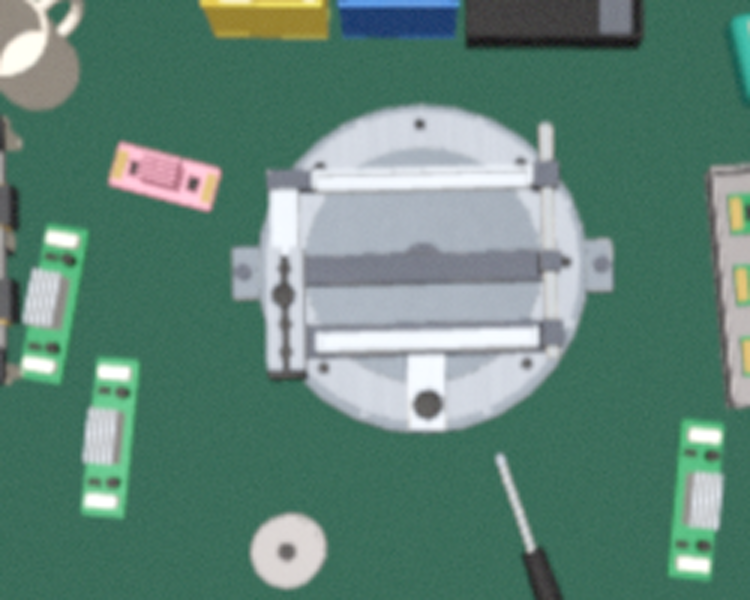

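The button stands up at height 99.5 mm and (283,295) in the crop, and the rail has moved 49 mm, so it is in hole 3. The green long boards are at (50,300), (105,437) and (700,500) in the crop. The pink board at (165,175) is left alone.

move_arm(
  plan=[
    [0.4,0.0044,0.0176,-0.01,0,0,-5.3],
    [0.4,0,0,-0.03,0,0,-5.3],
    [0.4,0,0,-0.035,0,0,0],
    [0.4,0,0,-0.03,0,0,0],
    [0.4,0,0,0,0,0,0],
    [0.4,0,0,0,0,0,0],
  ],
  force=40,
)

```text
time_s: 29.92
tcp_pos: [0.5347, 0.3607, 0.0835]
eef_rot: [-179.9, 0.0, -98.9]
contact_force: [0.2, -0.1, 1.3]
gripper_width: 0.0615
gripper_force: 0.0
```

move_arm(
  plan=[
    [0.4,-0.001,0.003,-0.03,0,0,0],
    [0.4,0,0,-0.025,0,0,0],
    [0.4,0,0,-0.0145,0,0,0],
    [0.4,0,0,0,0,0,0],
    [-1,0,0,0,0,0,0],
    [-1,0,0,0,0,0,0],
    [-1,0,0,0,0,0,0],
    [-1,0,0,0,0,0,0],
    [-1,0,0,0.03,0,0,0],
    [-1,0,0,0.05,0,0,0],
    [-1,0,0,0.06,0,0,0],
    [-1,0,0,0,0,0,0],
  ],
)

```text
time_s: 31.42
tcp_pos: [0.5351, 0.3659, 0.1585]
eef_rot: [-179.7, 0.4, -98.8]
contact_force: [0.2, 0.2, -3.0]
gripper_width: 0.0496
gripper_force: 40.0
```

move_arm(
  plan=[
    [-1,0.0029,-0.0299,0,0,0,1.05],
    [-1,0.0029,-0.0299,0,0,0,1.05],
    [-1,0.0029,-0.0299,0,0,0,1.05],
    [-1,0.0029,-0.0299,0,0,0,1.05],
    [-1,0.0029,-0.0299,0,0,0,1.05],
    [-1,0.0029,-0.0299,0,0,0,1.05],
    [-1,0.0029,-0.0299,0,0,0,1.05],
    [-1,0.0029,-0.0299,0,0,0,1.05],
    [-1,0.0029,-0.0299,0,0,0,1.05],
    [-1,0.0029,-0.0299,0,0,0,1.05],
    [-1,0,0,-0.02,0,0,0],
    [-1,0,0,-0.02,0,0,0],
    [-1,0,0,0,0,0,0],
    [-1,0,0,0,0,0,0],
    [-1,0,0,0,0,0,0],
  ],
)

```text
time_s: 33.3
tcp_pos: [0.5623, 0.0651, 0.1134]
eef_rot: [-179.9, 0.0, -88.3]
contact_force: [-0.2, -0.1, -1.4]
gripper_width: 0.0496
gripper_force: 40.0
```

```bash
python3 - <<'E'
from h import *
for k in range(3):
    s=telemetry.get_state();print(s['tcp_pos'].round(4),s['eef_rot'].round(2))
c=cap('side','s4.png');i=c['img'][130:300,150:310];cv2.imwrite('pics/s4c.png',cv2.resize(i,(560,595),interpolation=cv2.INTER_CUBIC)[:,:,::-1])
E
```

```text
[0.5623 0.0651 0.1134] [-1.7994e+02  2.0000e-02 -8.8340e+01]
[0.5623 0.0651 0.1134] [-1.7994e+02  2.0000e-02 -8.8340e+01]
[0.5623 0.0651 0.1134] [-1.7994e+02  2.0000e-02 -8.8340e+01]
```

View pics/s4c.png

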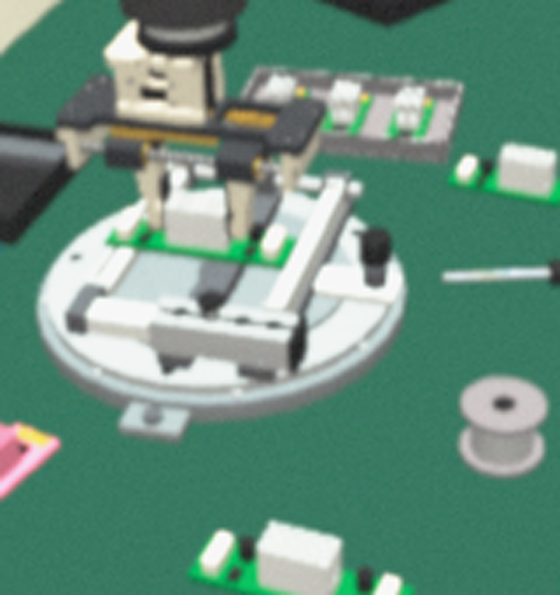

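The gripper holds the long board level above the rails (sink at 197,220). I'll shift it 1.5 mm and lower it.

move_arm(
  plan=[
    [-1,0.0015,0.001,0,0,0,0],
    [-1,0,0,-0.01,0,0,0],
    [-1,0,0,-0.009,0,0,0],
    [-1,0,0,-0.005,0,0,0],
    [-1,0,0,-0.003,0,0,0],
    [-1,0,0,0,0,0,0],
    [-1,0,0,0,0,0,0],
  ],
)

```text
time_s: 34.22
tcp_pos: [0.564, 0.0658, 0.0861]
eef_rot: [-179.9, 0.0, -88.4]
contact_force: [2.0, -1.0, 0.2]
gripper_width: 0.0496
gripper_force: 40.0
```

move_arm(
  plan=[
    [-1,0,0,-0.001,0,0,0],
    [0.4,0,0,0,0,0,0],
    [0.4,0,0,0,0,0,0],
    [0.4,0,0,0,0,0,0],
    [0.4,0,0,0.03,0,0,0],
    [0.4,0,0,0.05,0,0,0],
    [0.4,0,0,0.01,0,0,0],
    [0.4,-0.0199,0.0302,0,0,0,-0.94],
    [0.4,-0.0199,0.0302,0,0,0,-0.94],
    [0.4,-0.0199,0.0302,0,0,0,-0.94],
    [0.4,-0.0199,0.0302,0,0,0,-0.94],
    [0.4,-0.0199,0.0302,0,0,0,-0.94],
    [0.4,-0.0199,0.0302,0,0,0,-0.94],
    [0.4,-0.0199,0.0302,0,0,0,-0.94],
    [0.4,-0.0199,0.0302,0,0,0,-0.94],
    [0.4,0,0,-0.04,0,0,0],
    [0.4,0,0,-0.04,0,0,0],
    [0.4,0,0,0,0,0,0],
    [0.4,0,0,0,0,0,0],
  ],
)

```text
time_s: 36.6
tcp_pos: [0.4048, 0.3079, 0.0957]
eef_rot: [-180.0, 0.0, -95.9]
contact_force: [-0.1, -0.4, 0.2]
gripper_width: 0.0616
gripper_force: 0.0
```

```bash
python3 - <<'E'
from h import *
c=cap('top','t5.png');W=pts(c)
rect(W,'A sink',(530,40),(600,95),.108,.118);rect(W,'A brd',(475,35),(655,100),.0735,.095)
rect(W,'LB',(370,270),(440,340),.034,.046);rect(W,'LC',(290,-310),(410,-190),.034,.046)
i=c['img'][100:240,140:315];cv2.imwrite('pics/t5c.png',cv2.resize(i,(750,600),interpolation=cv2.INTER_CUBIC)[:,:,::-1])
E
```

```text
A sink 101 [563.1  65.6] [47.8 23.6] 0.3 mean [562.   66.3 111.8]
A brd 782 [564.6  68.2] [164.4  64.3] 0.3 mean [561.   66.2  80.1]
LB 109 [404.9 304.9] [19.3 49.5] 85.0 mean [403.8 304.6  38.9]
LC 144 [ 347.8 -252.3] [24.6 49.7] 83.9 mean [ 347.4 -252.1   39.5]
```

View pics/t5c.png

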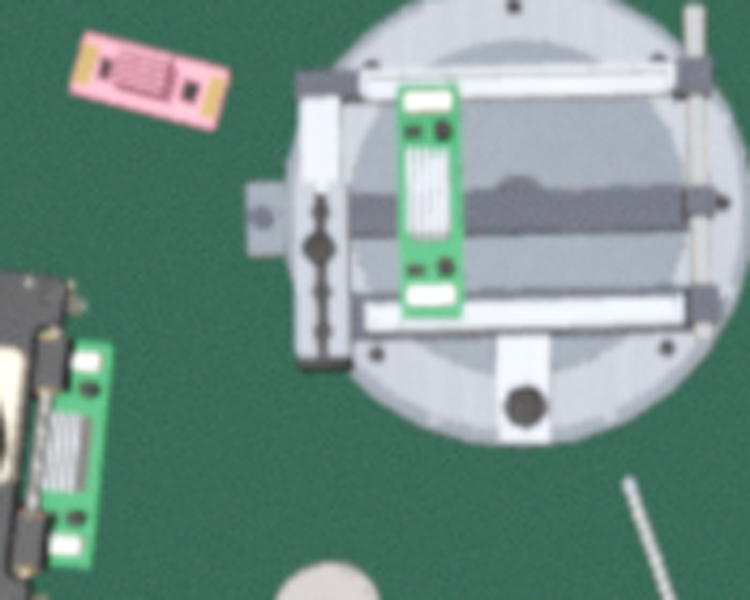

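The first long board is seated on both ledges (430,200 in the crop, sink top at 112 mm). Next I'll pick LB.

move_arm(
  plan=[
    [0.4,0,0,-0.035,0,0,0],
    [0.4,0,0,-0.03,0,0,0],
    [0.4,0,0,-0.0165,0,0,0],
    [0.4,0,0,0,0,0,0],
    [-1,0,0,0,0,0,0],
    [-1,0,0,0,0,0,0],
    [-1,0,0,0,0,0,0],
    [-1,0,0,0,0,0,0],
    [-1,0,0,0.03,0,0,0],
    [-1,0,0,0.05,0,0,0],
    [-1,0,0,0.06,0,0,0],
    [-1,0,0,0,0,0,0],
    [-1,0,0,0,0,0,0],
  ],
)

```text
time_s: 38.28
tcp_pos: [0.4037, 0.3071, 0.1531]
eef_rot: [180.0, 0.0, -95.9]
contact_force: [-0.5, -1.4, -2.1]
gripper_width: 0.0498
gripper_force: 39.9
```

move_arm(
  plan=[
    [-1,0.0147,-0.0272,0,0,0,0.69],
    [-1,0.0147,-0.0272,0,0,0,0.69],
    [-1,0.0147,-0.0272,0,0,0,0.69],
    [-1,0.0147,-0.0272,0,0,0,0.69],
    [-1,0.0147,-0.0272,0,0,0,0.69],
    [-1,0.0147,-0.0272,0,0,0,0.69],
    [-1,0.0147,-0.0272,0,0,0,0.69],
    [-1,0.0147,-0.0272,0,0,0,0.69],
    [-1,0.0147,-0.0272,0,0,0,0.69],
    [-1,0.0147,-0.0272,0,0,0,0.69],
    [-1,0.0147,-0.0272,0,0,0,0.69],
    [-1,0,0,-0.02,0,0,0],
    [-1,0,0,-0.02,0,0,0],
    [-1,0,0,0,0,0,0],
    [-1,0,0,0,0,0,0],
    [-1,0,0,0,0,0,0],
  ],
)

```text
time_s: 40.28
tcp_pos: [0.5663, 0.0085, 0.1138]
eef_rot: [-180.0, 0.0, -88.3]
contact_force: [0.9, 0.4, -2.6]
gripper_width: 0.0496
gripper_force: 39.9
```

move_arm(
  plan=[
    [-1,-0.0007,0,0,0,0,0],
    [-1,0,0,-0.01,0,0,0],
    [-1,0,0,-0.009,0,0,0],
    [-1,0,0,-0.005,0,0,0],
    [-1,0,0,-0.004,0,0,0],
    [-1,0,0,0,0,0,0],
    [-1,0,0,0,0,0,0],
  ],
)

```text
time_s: 41.15
tcp_pos: [0.5657, 0.008, 0.0866]
eef_rot: [-179.9, -0.0, -88.2]
contact_force: [-3.7, -0.3, 10.4]
gripper_width: 0.0498
gripper_force: 39.9
```

move_arm(
  plan=[
    [0.4,0,0,0,0,0,0],
    [0.4,0,0,0,0,0,0],
    [0.4,0,0,0,0,0,0],
    [0.4,0,0,0.03,0,0,0],
    [0.4,0,0,0.05,0,0,0],
    [0.4,0,0,0.01,0,0,0],
    [0.4,-0.0242,-0.0289,0,0,0,-0.9],
    [0.4,-0.0242,-0.0289,0,0,0,-0.9],
    [0.4,-0.0242,-0.0289,0,0,0,-0.9],
    [0.4,-0.0242,-0.0289,0,0,0,-0.9],
    [0.4,-0.0242,-0.0289,0,0,0,-0.9],
    [0.4,-0.0242,-0.0289,0,0,0,-0.9],
    [0.4,-0.0242,-0.0289,0,0,0,-0.9],
    [0.4,-0.0242,-0.0289,0,0,0,-0.9],
    [0.4,-0.0242,-0.0289,0,0,0,-0.9],
    [0.4,0,0,-0.04,0,0,0],
    [0.4,0,0,-0.04,0,0,0],
    [0.4,0,0,0,0,0,0],
    [0.4,0,0,0,0,0,0],
  ],
)

```text
time_s: 43.52
tcp_pos: [0.3481, -0.2521, 0.0962]
eef_rot: [-180.0, -0.0, -96.4]
contact_force: [-0.1, -0.5, 1.3]
gripper_width: 0.0616
gripper_force: 0.0
```

```bash
python3 - <<'E'
from h import *
c=cap('top','t6.png');W=pts(c)
rect(W,'A sink',(530,40),(600,95),.108,.118);rect(W,'B sink',(530,-20),(600,35),.108,.118)
rect(W,'LC',(290,-330),(430,-170),.034,.046)
i=c['img'][100:270,185:385];cv2.imwrite('pics/t6c.png',cv2.resize(i,(700,595),interpolation=cv2.INTER_CUBIC)[:,:,::-1])
E
```

```text
A sink 101 [562.2  77.6] [50.1 23.9] 6.6 mean [562.   77.7 112.3]
B sink 102 [564.5   8.3] [50.3 23.5] 0.4 mean [564.5   7.5 112.1]
LC none
```

View pics/t6c.png

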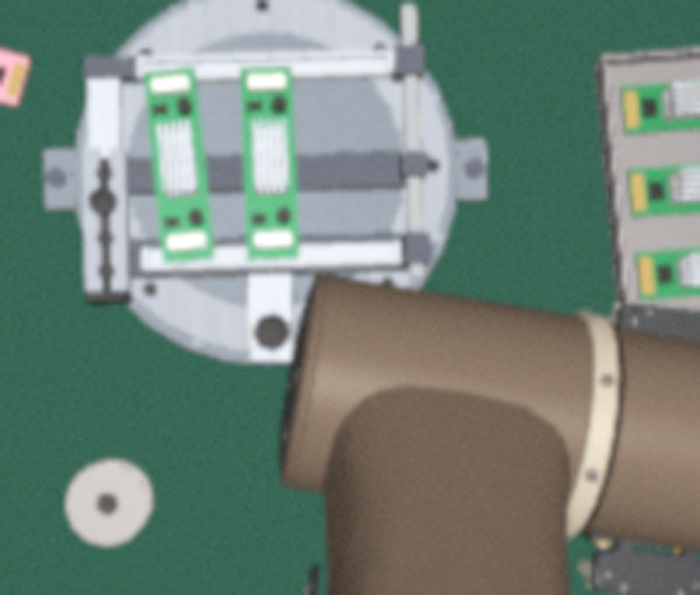

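Board A was knocked aside and now lies skewed by about 5° at (178,160), apparently still on the ledges; I'll check it again later. Board B is fine at (270,160). Picking LC.

move_arm(
  plan=[
    [0.4,0,0,-0.035,0,0,0],
    [0.4,0,0,-0.03,0,0,0],
    [0.4,0,0,-0.017,0,0,0],
    [0.4,0,0,0,0,0,0],
    [-1,0,0,0,0,0,0],
    [-1,0,0,0,0,0,0],
    [-1,0,0,0,0,0,0],
    [-1,0,0,0,0,0,0],
    [-1,0,0,0.03,0,0,0],
    [-1,0,0,0.05,0,0,0],
    [-1,0,0,0.06,0,0,0],
    [-1,0,0,0,0,0,0],
    [-1,0,0,0,0,0,0],
  ],
)

```text
time_s: 45.2
tcp_pos: [0.3469, -0.2515, 0.1532]
eef_rot: [-180.0, 0.0, -96.4]
contact_force: [-0.4, -0.2, -2.6]
gripper_width: 0.0499
gripper_force: 40.0
```

move_arm(
  plan=[
    [-1,0.0244,0.0223,0,0,0,0.9],
    [-1,0.0244,0.0223,0,0,0,0.9],
    [-1,0.0244,0.0223,0,0,0,0.9],
    [-1,0.0244,0.0223,0,0,0,0.9],
    [-1,0.0244,0.0223,0,0,0,0.9],
    [-1,0.0244,0.0223,0,0,0,0.9],
    [-1,0.0244,0.0223,0,0,0,0.9],
    [-1,0.0244,0.0223,0,0,0,0.9],
    [-1,0.0244,0.0223,0,0,0,0.9],
    [-1,0,0,-0.02,0,0,0],
    [-1,0,0,-0.02,0,0,0],
    [-1,0,0,0,0,0,0],
    [-1,0,0,0,0,0,0],
    [-1,0,0,0,0,0,0],
  ],
)

```text
time_s: 46.95
tcp_pos: [0.5674, -0.0512, 0.1138]
eef_rot: [-179.9, 0.0, -88.3]
contact_force: [0.4, -0.5, -3.0]
gripper_width: 0.0499
gripper_force: 40.0
```

move_arm(
  plan=[
    [-1,-0.0004,0,0,0,0,0],
    [-1,0,0,-0.01,0,0,0],
    [-1,0,0,-0.009,0,0,0],
    [-1,0,0,-0.005,0,0,0],
    [-1,0,0,-0.0035,0,0,0],
    [-1,0,0,0,0,0,0],
    [-1,0,0,0,0,0,0],
  ],
)

```text
time_s: 47.82
tcp_pos: [0.5668, -0.0511, 0.0865]
eef_rot: [-180.0, -0.0, -88.3]
contact_force: [-3.3, 0.6, 5.9]
gripper_width: 0.0496
gripper_force: 40.0
```

move_arm(
  plan=[
    [0.4,0,0,0,0,0,0],
    [0.4,0,0,0,0,0,0],
    [0.4,0,0,0,0,0,0],
    [0.4,0,0,0.03,0,0,0],
    [0.4,0,0,0.05,0,0,0],
    [0.4,0,0,0.02,0,0,0],
    [0.4,-0.016,-0.022,0,0,0,-9],
    [0.4,-0.016,-0.022,0,0,0,-9],
    [0.4,-0.016,-0.022,0,0,0,-9],
    [0.4,-0.016,-0.022,0,0,0,-9],
    [0.2,-0.016,-0.022,0,0,0,-9],
    [0.2,-0.016,-0.022,0,0,0,-9],
    [0.2,-0.016,-0.022,0,0,0,-9],
    [0.2,-0.016,-0.022,0,0,0,-9],
    [0.2,-0.016,-0.022,0,0,0,-9],
    [0.2,0,0,0,0,0,-9],
    [0.2,0,0,0,0,0,0],
  ],
)

```text
time_s: 49.95
tcp_pos: [0.4225, -0.2494, 0.1857]
eef_rot: [-180.0, 0.0, -178.3]
contact_force: [-0.5, -0.3, 0.3]
gripper_width: 0.052
gripper_force: 0.0
```

```bash
cat > chk.py <<'E'
from h import *
def fit(W,n,lo,hi,zl,zh):
    m=np.all((W[...,:2]>np.array(lo)/1e3)&(W[...,:2]<np.array(hi)/1e3),-1)&(W[...,2]>zl)&(W[...,2]<zh)
    P=W[m];A=np.c_[P[:,:2]-P[:,:2].mean(0),np.ones(len(P))]
    k=np.linalg.lstsq(A,P[:,2],rcond=None)[0];print(n,'slopes',k[:2].round(3),'z',k[2].round(4))
c=cap('top','t7.png');W=pts(c)
for n,y in(('A',77),('B',8),('C',-51)):
    rect(W,n+' sink',(530,y-25),(600,y+25),.104,.122);fit(W,n,(535,y-16),(590,y+16),.104,.122)
rect(W,'button',(500,110),(560,155),.088,.106)
rect(W,'knob',(410,-20),(455,30),.086,.1)
i=c['img'][100:210,190:330];cv2.imwrite('pics/t7c.png',cv2.resize(i,(750,590),interpolation=cv2.INTER_CUBIC)[:,:,::-1])
E
python3 chk.py
```

```text
A sink 107 [561.6  77.5] [49.7 24.1] 6.7 mean [561.3  77.4 111.8]
A slopes [0.015 0.003] z 0.1118
B sink 104 [564.2   8.3] [50.1 23.5] 0.6 mean [564.7   7.3 112.2]
B slopes [-0.008  0.006] z 0.1122
C sink none
C slopes [0. 0.] z 0.0
button 56 [529.4 133.2] [19.4 21. ] 1.1 mean [529.3 132.9  99.6]
knob 80 [432.8   4.9] [24.1 23.7] 0.3 mean [432.4   5.9  93. ]chk.py:4: RuntimeWarning: Mean of empty slice.
  P=W[m];A=np.c_[P[:,:2]-P[:,:2].mean(0),np.ones(len(P))]
  ret = um.true_divide(
```

View pics/t7c.png

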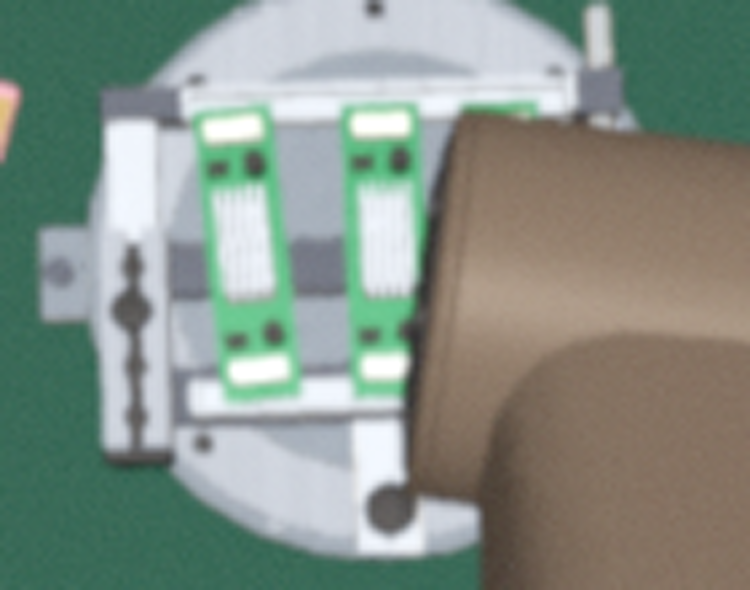

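```bash
python3 - <<'E'
from h import *
c=cap('side','s8.png');W=pts(c)
for n,y in(('A',77),('B',8),('C',-51)): rect(W,n,(525,y-25),(605,y+25),.108,.116)
i=c['img'][150:260,155:285];cv2.imwrite('pics/s8c.png',cv2.resize(i,(700,592),interpolation=cv2.INTER_CUBIC)[:,:,::-1])
E
```

```text
A 113 [564.9  79.2] [50.1 27.6] 7.3 mean [563.9  80.7 112.7]
B 105 [567.4   9.9] [50.9 28.9] 3.7 mean [567.   11.4 112.7]
C 93 [569.3 -51. ] [50.8 28.6] 2.4 mean [567.3 -49.  112.8]
```

View pics/s8c.png

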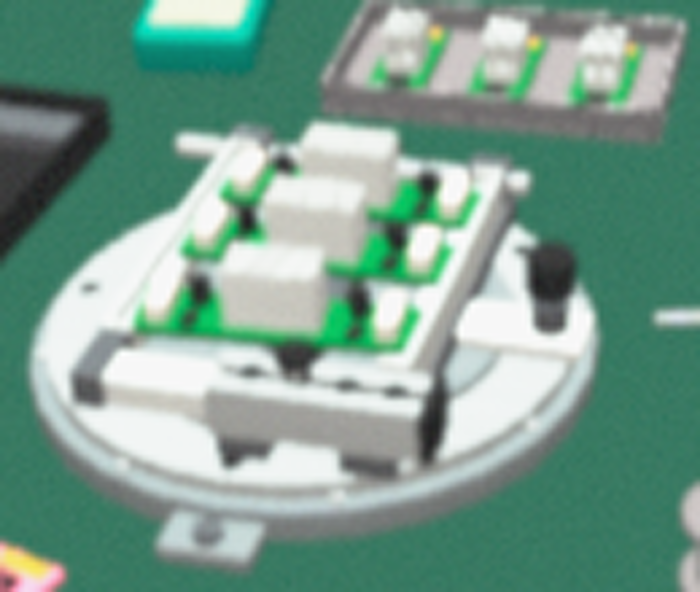

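All three long boards lie level (tops at 112.7 mm). Now the plunger knob, at (550,268) in the crop.

move_arm(
  plan=[
    [0.2,0.0012,0.032,0,0,0,0],
    [0.2,0.0012,0.032,0,0,0,0],
    [0.2,0.0012,0.032,0,0,0,0],
    [0.2,0.0012,0.032,0,0,0,0],
    [0.2,0.0012,0.032,0,0,0,0],
    [0.2,0.0012,0.032,0,0,0,0],
    [0.2,0.0012,0.032,0,0,0,0],
    [0.2,0.0012,0.0312,0,0,0,0],
    [0.2,0,0,-0.03,0,0,0],
    [0.2,0,0,-0.03,0,0,0],
    [0.2,0,0,0,0,0,0],
    [0.2,0,0,0,0,0,0],
  ],
  force=55,
)

```text
time_s: 51.55
tcp_pos: [0.4329, 0.0063, 0.1267]
eef_rot: [-180.0, 0.0, -178.2]
contact_force: [0.4, -0.1, 1.0]
gripper_width: 0.0525
gripper_force: 0.0
```

move_arm(
  plan=[
    [0.2,0,0,-0.02,0,0,0],
    [0.2,0,0,-0.02,0,0,0],
    [0.2,0,0,-0.014,0,0,0],
    [0.2,0,0,0,0,0,0],
    [-1,0,0,0,0,0,0],
    [-1,0,0,0,0,0,0],
    [-1,0,0,0,0,0,0],
    [-1,0,0,0,0,0,0],
    [-1,0,0,0.004,0,0,0],
    [-1,0,0,0.004,0,0,0],
    [-1,0,0,0.0045,0,0,0],
    [-1,0,0,0,0,0,0],
  ],
  force=55,
)

```text
time_s: 53.05
tcp_pos: [0.4324, 0.0061, 0.0843]
eef_rot: [180.0, 0.0, -178.3]
contact_force: [5.1, -0.5, -9.4]
gripper_width: 0.0268
gripper_force: 55.0
```

```bash
python3 -c "
import numpy as np
a=np.radians(181.36+np.arange(0,91,5));p=np.c_[np.cos(a),np.sin(a)]*.1351
for d in np.diff(p,axis=0).round(4):print(d.tolist())"
```

```text
[0.0008, -0.0118]
[0.0018, -0.0116]
[0.0028, -0.0114]
[0.0038, -0.0112]
[0.0048, -0.0108]
[0.0057, -0.0103]
[0.0066, -0.0098]
[0.0074, -0.0092]
[0.0082, -0.0085]
[0.0089, -0.0078]
[0.0095, -0.007]
[0.0101, -0.0061]
[0.0106, -0.0052]
[0.011, -0.0043]
[0.0113, -0.0033]
[0.0116, -0.0023]
[0.0117, -0.0013]
[0.0118, -0.0002]
```

move_arm(
  plan=[
    [-1,0.0008,-0.0118,0,0,0,5],
    [-1,0.0018,-0.0116,0,0,0,5],
    [-1,0.0028,-0.0114,0,0,0,5],
    [-1,0.0038,-0.0112,0,0,0,5],
    [-1,0.0048,-0.0108,0,0,0,5],
    [-1,0.0057,-0.0103,0,0,0,5],
    [-1,0.0066,-0.0098,0,0,0,5],
    [-1,0.0074,-0.0092,0,0,0,5],
    [-1,0.0082,-0.0085,0,0,0,5],
    [-1,0,0,0,0,0,0],
  ],
)

```text
time_s: 54.3
tcp_pos: [0.4751, -0.0886, 0.0838]
eef_rot: [-180.0, 0.1, -133.3]
contact_force: [4.8, 1.4, -8.7]
gripper_width: 0.0269
gripper_force: 55.0
```

move_arm(
  plan=[
    [-1,0.0089,-0.0078,0,0,0,5],
    [-1,0.0095,-0.007,0,0,0,5],
    [-1,0.0101,-0.0061,0,0,0,5],
    [-1,0.0106,-0.0052,0,0,0,5],
    [-1,0.011,-0.0043,0,0,0,5],
    [-1,0.0113,-0.0033,0,0,0,5],
    [-1,0.0116,-0.0023,0,0,0,5],
    [-1,0.0117,-0.0013,0,0,0,5],
    [-1,0.0118,-0.0002,0,0,0,5],
    [-1,0,0,0,0,0,0],
    [-1,0,0,0,0,0,0],
  ],
)

```text
time_s: 55.68
tcp_pos: [0.5707, -0.1259, 0.0835]
eef_rot: [180.0, 0.0, -88.4]
contact_force: [4.8, 0.4, -8.6]
gripper_width: 0.0267
gripper_force: 55.0
```

Exactly on target, so I'll lower the plunger, release it and back off.

move_arm(
  plan=[
    [-1,0,0,-0.005,0,0,0],
    [-1,0,0,-0.005,0,0,0],
    [-1,0,0,-0.002,0,0,0],
    [-1,0,0,0,0,0,0],
    [-1,0,0,0,0,0,0],
  ],
)

```text
time_s: 56.3
tcp_pos: [0.5715, -0.1259, 0.0725]
eef_rot: [-179.9, 0.0, -88.3]
contact_force: [6.1, 1.2, -6.3]
gripper_width: 0.0268
gripper_force: 55.0
```

move_arm(
  plan=[
    [0.2,0,0,0,0,0,0],
    [0.2,0,0,0,0,0,0],
    [0.2,0,0,0,0,0,0],
    [0.2,0,0,0,0,0,0],
    [0.2,0,0,0.03,0,0,0],
    [0.2,0,0,0.05,0,0,0],
    [0.2,0,0,0.05,0,0,0],
    [0.2,-0.03,-0.04,0,0,0,0],
    [0.2,-0.03,-0.05,0,0,0,0],
    [0.2,-0.03,-0.05,0,0,0,0],
    [0.2,-0.03,-0.05,0,0,0,0],
    [0.2,-0.01,-0.05,0,0,0,0],
    [0.2,0,-0.05,0,0,0,0],
    [0.2,0,-0.05,0,0,0,0],
    [0.2,0,0,0,0,0,0],
  ],
)

```text
time_s: 58.18
tcp_pos: [0.4396, -0.4688, 0.201]
eef_rot: [179.9, 0.0, -88.5]
contact_force: [-1.0, 0.4, -0.4]
gripper_width: 0.0528
gripper_force: 0.0
```

```bash
python3 - <<'E'
from h import *
c=cap('top','t9.png');W=pts(c)
rect(W,'knob',(545,-150),(600,-100),.086,.12)
rect(W,'button',(420,-70),(720,70),.096,.104)
rect(W,'button2',(660,-60),(740,0),.09,.104)
rect(W,'sinks',(460,-70),(680,90),.106,.12)
for n,x in(('A',498),('B',568),('C',628)): rect(W,n,(x-25,-40),(x+25,60),.106,.12)
i=c['img'][80:250,170:400];cv2.imwrite('pics/t9c.png',cv2.resize(i,(798,590),interpolation=cv2.INTER_CUBIC)[:,:,::-1])
E
```

```text
knob 84 [ 569.5 -124.9] [25.  25.1] 3.2 mean [ 569.6 -125.    92.9]
button 156 [535.8   3.1] [209.9  59.7] 5.6 mean [514.   -2.  100.2]
button2 none
sinks 413 [563.9   5.7] [153.6  49.6] 0.3 mean [566.3   5.2 111.5]
A 128 [500.2   5.1] [24.5 49.4] 5.4 mean [500.1   3.7 111.5]
B 159 [569.8   5.7] [24.5 49.6] 0.3 mean [570.    3.7 111.6]
C 126 [628.7   6.1] [24.  49.5] 0.4 mean [628.8   8.5 111.2]
```

View pics/t9c.png

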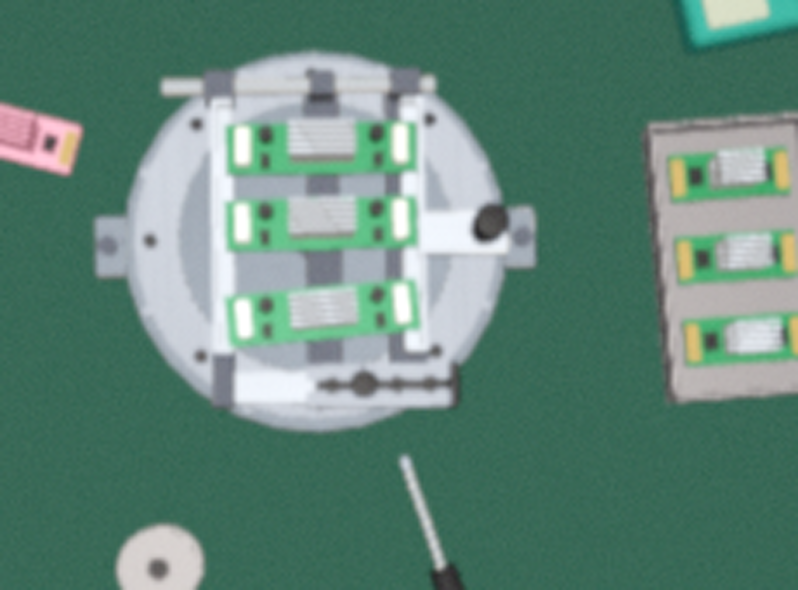

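The frame has made the quarter turn, with the knob home (top 93 mm, at 490,222), the three long boards flat and the button up at (365,383). The tray is in order and the gripper is clear of everything, so I'm handing in.

```bash
python3 -c "
from plant import workorder
print(workorder.close_job())"
```

```text
the job is handed in; nothing more can be done
None
```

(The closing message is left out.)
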